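# Turn the orange-lidded culture dish over and stack it

## Task

Pick up the orange-lidded culture dish that leans lid-up on its grey slanted stand, gripping base and lid together so that they never come apart, and turn it over. Stack it lid-down, squarely on top of the upside-down orange dish in the green slanted carrier, let go, and leave that dish in its place and the blue-lidded dish alone.

Things in the scene. Friction and masses are not known exactly. Their poses are not given: they have to be found in the camera images.
- dish_base: White base, 64 x 52 x 14 mm, of the dish to turn (64 x 52 x 24 with lid, sides flush, 110 g). Origin: centre of its underside, about 160 mm up; z through the dish to the lid, starting 45 degrees up and away from the robot; x along the length, 45 degrees down the slope to the heel; y level, across the 52 mm width. Slope and heel of its stand are 40 mm wide, so fingers pass down both sides.
- dish_lid: Orange lid, 64 x 52 x 10 mm, loose: it only rests on the base, centred by a 4 mm lip, and falls off if the base alone is held when turned. Origin: centre of the plane where it meets the base, 14 mm along z from the base's origin; same axes, z out through the lid.
- stacked_dish: Loose dish of the same size and colours, already lid-down in the carrier, white underside up. Origin: centre of that underside, about 177 mm up; z through the dish to its lid, 45 degrees down and away from the robot; x along the length, 45 degrees down and towards the robot, to the heel; y level. The turned dish belongs flat on it: base origin 24 mm along this body's -z, same axes.
- carrier: Fixed green stand: foot 120 x 80 mm, thin post, and a 45 degree slope 40 mm wide that faces the robot, with a heel square to it at the lower end. The heel stands out 56 mm from the slope, so it stops two dishes. Origin: under the foot's centre, z up, x away from the robot; centre of the slope 160 mm above. A dish lowered straight down meets slope (or dish) and heel at once.
- blue_dish: Bystander to leave alone: a like dish, 64 x 52 x 24 mm, with a blue lid, lid-up on a like grey stand; which stand is which varies. Origin: centre of its white underside; z towards the lid.
There are look-alikes about, which are no part of the job. What is shaped like the dish_lid but black or turquoise is not meant.

How it is judged:
At the end, for the whole second after the job is handed in: The dish lies lid-down flat on the stacked dish, within 12 mm along length and width, 6 mm in height and 10 degrees, lid still closed on the base (gap under 5 mm), at rest and released; the stacked dish and the blue dish are within 15 mm of where they started (x of dish_base in the frame of stacked_dish between -0.012 and 0.012 m and y of dish_base in the frame of stacked_dish between -0.012 and 0.012 m and z of dish_base in the frame of stacked_dish between -0.032 and -0.018 m and angle between the z axis of dish_base and the z axis of stacked_dish, either way round below 0.175 rad and angle between the y axis of dish_base and the y axis of stacked_dish, either way round below 0.175 rad and angle between dish_base's own z axis and vertical above 2.1 rad and distance between dish_lid and dish_base below 0.019 m and distance of each of stacked_dish, blue_dish from where it was at the start of the episode below 0.015 m and linear speed of dish_base below 0.02 m/s); the robot touches nothing.
It fails at once if base and lid come apart (gap over 8 mm) (distance between dish_lid and dish_base above 0.022 m).
It fails at once if the blue dish is displaced by more than 20 mm (distance of blue_dish from where it was at the start of the episode above 0.02 m).
It also fails if it takes over 42 s, if anything falls off the work surface, if the arm or the gripper's body presses on something with over 40 N, if the wrist force passes 120 N, or if a joint passes its speed limit or range.

## Robot

A 6-joint arm with a two-finger parallel gripper is mounted at the origin on the work surface. World frame = base frame: x ahead of the robot, y to its left, z up, the work surface at z = 0. Lengths are in m, angles in rad, forces in N, time in s.
With the tool pointing down it reaches from about 0.325 to 0.9 m from the base axis. Payload 6.1 kg.
Tool frame: the origin (TCP) lies midway between the tips of the shut fingers; the grasp point (between the pads) lies 19 mm behind it; z points along the fingers, y is the direction in which the jaws open and shut (so a half turn about z gives the same grasp; the last joint's range is limited). The gripper opens to 85 mm and grips with 20 to 120 N. Pads are 22 mm wide; open, the fingers measure 114 mm over their backs; the gripper's body (76 mm by 85 mm) begins 54 mm behind the grasp point. The pads swing forward as they close: fully open they stand 13 mm farther back than shut.
Start: joints at [-1.359, 0.22, 1.526, -0, 1.395, -0.126], TCP at [0.207, -0.59, 0.207] pointing down, gripper open.
Joint ranges: [-2.98, 2.98], [-0.91, 2.08], [0.09, 2.57], [-1.24, 4.39], [0.2, 2.65], [-2.68, 2.68]. Speed limits (rad/s): [2.57, 2.57, 3.01, 3.14, 3.14, 3.14].

## Interface

Orientations are given as [roll, pitch, yaw] about the fixed x, y, z axes, in that order (R = Rz(yaw) Ry(pitch) Rx(roll)).
In Python, from plant import readout, grab_frame, robot gives the robot as it stands.
- The arm moves only by the tool drive_tool, never from a script. Its argument "motion" is a list of rows, each a list of 6 numbers: the shift along the tool's x, y, z in mm, then the turn, a rotation vector about the tool's x, y, z in rad. A call has 1 to 10 rows; each row shifts and turns the commanded pose from where the row before left it, along the tool's axes as they then stand; what a row does not reach is not made up. A row lasts 1/12 s, in which the tool goes at most 41.7 mm and 7.16 degrees, less where a joint would pass 70% of its speed; a pose out of reach is approached as far as the arm can. A call is refused whole if a number of a shift passes 41.7 or a number of a turn 0.125, either way. A call with a gripper value outside its range is refused whole. "fingers" is the opening in per cent of the stroke, from 0 (shut) to 100 (fully open), set as the call begins (left out, the last holds). The fingers move at their own pace and stop on an object; "grip_force" is the grip in N (left out, the last holds). Time passes only in rows, so rows that do not move let the fingers close. It gives the time, the measured TCP pose, the force and the opening at its end, in the units of the state.
- readout.get_state(): the state, without advancing time (a new reading comes with each control period).
- grab_frame(name): name is "scene" or "side" or "wrist"; returns a dict with "color" (384x512x3 uint8, blue, green, red), "z_map" (384x512 float32, m along the optical axis (not along the pixel's ray), 0 where there is no reading), "intrinsics" (3x3 intrinsics, pixels), "k1" (the pictures are not rectified: a ray, as slopes to the right and down, at radius r is drawn at 1 + k1 r^2 times it, then the intrinsics apply), "cam_to_world" (4x4, takes a point from camera to world coordinates). Camera axes: x right, y down, z forward; pixel columns grow to the right and rows downward; lengths in m; the calibration is good to about 2 mm. A picture is of the moment at which its call begins.
- robot.finish_job(): hands the job in, once; it reports no verdict.
The state is a dict: "t": time; "joints": joint angles; "dq": joint speeds; "joint_torque": joint torques, N m; "eef_pos": TCP position; "ee_rot": TCP orientation; "wrist_force": force on the tool from outside, world axes, zero at the start; "moment": the same for the moment, N m; "grip_width": finger opening in m.
Only numpy, scipy, OpenCV 4.12 (cv2) and the standard library are available. Lean on these libraries where they do the work, as an engineer would, in place of code of your own. Each camera call takes 0.05 s, during which the arm holds its last target.

## Working session

There is one attempt and no reset: what is moved stays moved. The work goes in short steps, Python scripts to look and compute and a tool call to move; the robot and the scene stay as the last step left them, time stands still between calls to the robot, and variables do not carry over. Pictures are saved under pics/ and viewed, and the job is handed in when it is done.

Besides the shell and the picture viewer there is one more tool, called in YAML: its name, and indented under it one key for each argument. drive_tool: Moves the arm, as the interface text tells. Its arguments: {"type":"object","properties":{"motion":{"type":"array","items":{"type":"array","items":{"type":"number"}}},"fingers":{"type":"number"},"grip_force":{"type":"number"}},"required":["motion"]}

```bash
ls; mkdir -p pics; python3 - <<'E'
from plant import readout, grab_frame, robot
import cv2,numpy as np
s=readout.get_state()
print({k:np.round(v,3) for k,v in s.items()})
for n in ["scene","side","wrist"]:
    f=grab_frame(n); cv2.imwrite(f"pics/{n}0.png",f["color"]); np.savez(f"pics/{n}0.npz",**f)
    print(n,f["intrinsics"].round(1).tolist(),f["k1"],f["cam_to_world"].round(3).tolist())
E
```

```text
pics
{'t': np.float64(0.0), 'joints': array([-1.359,  0.221,  1.528,  0.   ,  1.395, -0.126]), 'dq': array([ 0.   , -0.   ,  0.   ,  0.002,  0.   , -0.001]), 'joint_torque': array([-0.0000e+00, -4.9691e+01, -3.8940e+01, -0.0000e+00,  1.1000e-02,
       -0.0000e+00]), 'eef_pos': array([ 0.207, -0.589,  0.206]), 'ee_rot': array([-3.14 , -0.   ,  0.338]), 'wrist_force': array([ 0.237, -0.607,  0.152]), 'moment': array([ 0.016, -0.001,  0.022]), 'grip_width': np.float64(0.085)}
scene [[455.7, 0.0, 259.4], [0.0, 455.7, 195.0], [0.0, 0.0, 1.0]] 0.010112387334333789 [[-0.535, 0.66, -0.528, 1.204], [0.845, 0.409, -0.345, 0.357], [-0.011, -0.63, -0.776, 0.993], [0.0, 0.0, 0.0, 1.0]]
side [[377.0, 0.0, 250.7], [0.0, 377.0, 180.6], [0.0, 0.0, 1.0]] -0.1268768536817437 [[0.921, -0.234, 0.311, 0.351], [-0.389, -0.551, 0.738, -0.675], [-0.001, -0.801, -0.599, 0.647], [0.0, 0.0, 0.0, 1.0]]
wrist [[279.3, 0.0, 254.1], [0.0, 279.3, 188.6], [0.0, 0.0, 1.0]] -0.04874734198403078 [[0.332, -0.908, -0.254, 0.272], [-0.943, -0.32, -0.088, -0.566], [-0.002, 0.269, -0.963, 0.372], [0.0, 0.0, 0.0, 1.0]]
```

View pics/scene0.png

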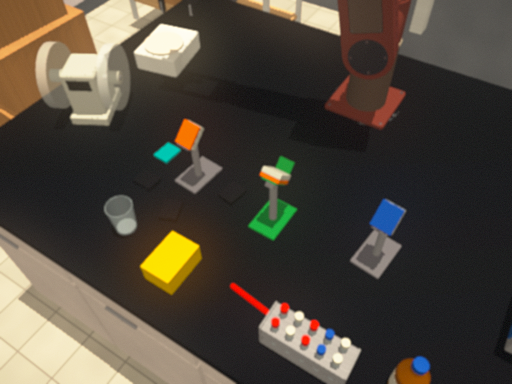

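View pics/side0.png

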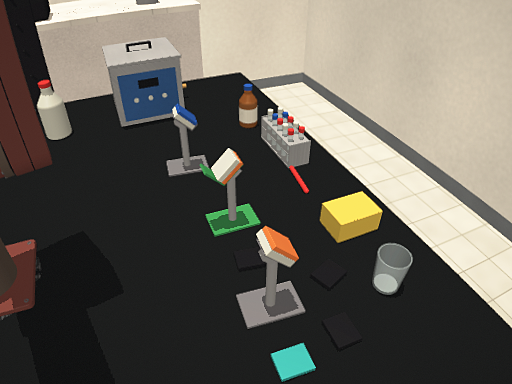

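View pics/wrist0.png

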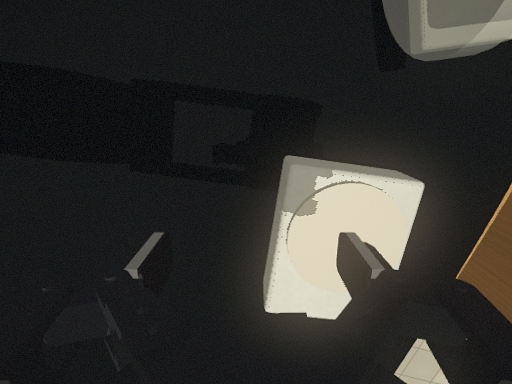

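Scene picture: the target's orange lid is at (190,135), the stacked dish in the green carrier is at (275,177), and the blue dish is at (388,217). The side picture shows the same three at (277,245), (226,167) and (183,118).

```bash
cat > h.py <<'E'
import cv2,numpy as np
def world(f):
    K=f["intrinsics"];k1=float(f["k1"]);z=f["z_map"];H,W=z.shape
    u,v=np.meshgrid(np.arange(W),np.arange(H))
    x=(u-K[0,2])/K[0,0];y=(v-K[1,2])/K[1,1]
    rd=np.hypot(x,y);r=rd.copy()
    for _ in range(20): r=rd/(1+k1*r*r)
    s=np.where(rd>0,r/np.maximum(rd,1e-9),1)
    p=np.stack([x*s*z,y*s*z,z,np.ones_like(z)],-1)
    return (p@f["cam_to_world"].T)[...,:3]
def masks(f):
    h=cv2.cvtColor(f["color"],cv2.COLOR_BGR2HSV)
    H,S,V=h[...,0],h[...,1],h[...,2]
    return dict(orange=(H>4)&(H<20)&(S>150)&(V>120),blue=(H>100)&(H<130)&(S>150)&(V>80),green=(H>45)&(H<80)&(S>120)&(V>60),
      white=(S<60)&(V>140),grey=(S<50)&(V>60)&(V<150))
def plane(P):
    c=np.median(P,0)
    for _ in range(8):
        d=P-c; 
        _,_,vt=np.linalg.svd(d,full_matrices=False);n=vt[2]
        e=abs(d@n);Q=P[e<max(0.0025,1.5*np.median(e))];c=Q.mean(0)
        P=Q
    return c,n,P
E
python3 - <<'E'
from h import *
for n in ["scene","side"]:
    f=dict(np.load(f"pics/{n}0.npz"));W=world(f);M=masks(f)
    for col in ["orange","blue","green","white","grey"]:
        m=(M[col]&(f["z_map"]>0)).astype(np.uint8)
        k,lab,st,ce=cv2.connectedComponentsWithStats(m)
        for i in range(1,k):
            if st[i,4]<40: continue
            P=W[lab==i]; md=np.median(P,0)
            if md[0]>1.0 or md[0]<.15 or abs(md[1])>.6: continue
            c,nn,Q=plane(P)
            print(n,col,ce[i].round(),st[i,4],"med",md.round(3),"plane c",c.round(3),"n",nn.round(2),len(Q))
E
```

```text
scene orange [187. 134.] 482 med [ 0.574 -0.274  0.175] plane c [ 0.562 -0.292  0.153] n [-0.51  0.77 -0.38] 67
scene orange [272. 178.] 120 med [ 0.596 -0.002  0.183] plane c [ 0.586 -0.009  0.17 ] n [ 0.78  0.09 -0.62] 58
scene orange [411. 375.] 434 med [0.822 0.436 0.108] plane c [0.821 0.437 0.108] n [-0.04  0.26 -0.96] 115
scene blue [386. 217.] 686 med [0.552 0.266 0.176] plane c [0.546 0.263 0.165] n [-0.33  0.94 -0.06] 79
scene blue [330. 333.] 73 med [0.83  0.274 0.111] plane c [0.826 0.273 0.099] n [ 0.15 -0.99  0.04] 27
scene blue [321. 349.] 54 med [0.869 0.275 0.111] plane c [0.869 0.275 0.112] n [-0.01  0.03 -1.  ] 47
scene blue [421. 364.] 249 med [0.811 0.446 0.148] plane c [0.792 0.45  0.116] n [-0.78  0.38  0.5 ] 64
scene green [285. 164.] 224 med [ 0.525 -0.01   0.165] plane c [ 0.511 -0.017  0.149] n [ 0.77 -0.03 -0.64] 38
scene green [272. 220.] 1033 med [ 0.593 -0.002  0.007] plane c [ 0.587 -0.006  0.008] n [-0. -0. -1.] 695
scene white [204. 173.] 331 med [ 0.538 -0.254  0.008] plane c [ 0.553 -0.261  0.008] n [ 0.01  0.   -1.  ] 256
scene white [275. 172.] 1
[... 3996 characters left out ...]
e c [0.502 0.272 0.007] n [0.01 0.01 1.  ] 116
side grey [181. 171.] 72 med [0.507 0.231 0.003] plane c [0.518 0.24  0.003] n [-0.    0.04  1.  ] 48
side grey [232. 196.] 377 med [ 0.578 -0.019  0.078] plane c [ 0.584 -0.004  0.068] n [ 0.9  -0.42 -0.07] 106
side grey [276. 289.] 1265 med [ 0.562 -0.283  0.009] plane c [ 0.563 -0.281  0.062] n [-0.49  0.87 -0.05] 258
side grey [392. 263.] 1090 med [ 0.817 -0.323  0.066] plane c [ 0.819 -0.322  0.061] n [-0.62  0.77  0.16] 108
side grey [271. 312.] 227 med [ 0.549 -0.311  0.006] plane c [ 0.55  -0.295  0.006] n [-0.    0.01 -1.  ] 153
side grey [253. 301.] 341 med [ 0.53  -0.256  0.008] plane c [ 0.529 -0.259  0.008] n [-0.01 -0.03 -1.  ] 328
```

```bash
cat > m.py <<'E'
from h import *
def face(f,W,mask,box,n_hint,o):
    m=mask&(f["z_map"]>0); b=np.zeros_like(m); b[box[1]:box[3],box[0]:box[2]]=1; m=m&b
    P=W[m]
    c=np.median(P,0)
    n=np.array(n_hint,float)
    # offset peak along the hinted normal
    d=P@n; h,e=np.histogram(d,bins=np.arange(d.min(),d.max()+.001,.001))
    h=np.convolve(h,[1,1,1,1],'same');d0=e[h.argmax()]
    Q=P[abs(d-d0)<.004]; c,nn,Q=plane(Q); 
    if nn@n<0: nn=-nn
    Q=P[abs((P-c)@nn)<.003]
    y=np.cross(nn,[0,0,1]); y/=np.linalg.norm(y); x=np.cross(y,nn)
    uv=np.stack([(Q-c)@x,(Q-c)@y],-1).astype(np.float32)
    r=cv2.minAreaRect(uv*1000)
    C=c+x*r[0][0]/1000+y*r[0][1]/1000
    print(o,"n",nn.round(3),"yaw",np.degrees(np.arctan2(nn[1],nn[0])).round(1),"tilt",np.degrees(np.arcsin(nn[2])).round(1),"centre",C.round(4),"size",np.round(r[1],1),"ang",round(r[2],1),len(Q),"robust centre",(c+x*(np.percentile(uv[:,0],2)+np.percentile(uv[:,0],98))/2+y*(np.percentile(uv[:,1],2)+np.percentile(uv[:,1],98))/2).round(4))
    return C,nn
E
python3 - <<'E'
from m import *
F={n:dict(np.load(f"pics/{n}0.npz")) for n in ["scene","side"]}
W={n:world(F[n]) for n in F};M={n:masks(F[n]) for n in F}
s=.707
face(F["side"],W["side"],M["side"]["orange"],(250,220,310,275),(s,0,s),"dish side")
face(F["scene"],W["scene"],M["scene"]["orange"],(165,110,215,160),(s,0,s),"dish scene")
wh=lambda n:(M[n]["white"]|M[n]["grey"])
face(F["side"],W["side"],wh("side"),(200,140,250,190),(-s,0,s),"stacked side")
face(F["scene"],W["scene"],wh("scene"),(255,155,300,190),(-s,0,s),"stacked scene")
face(F["scene"],W["scene"],M["scene"]["blue"],(365,195,410,240),(s,0,s),"blue scene")
# feet
for n,key,box in [("side","green",(195,200,270,240)),("scene","green",(245,195,300,242)),("side","g",(230,275,312,330)),("scene","g",(170,150,228,195))]:
    m=M[n]["green"] if key=="green" else wh(n)
    b=np.zeros_like(m); b[box[1]:box[3],box[0]:box[2]]=1
    P=W[n][m&b&(F[n]["z_map"]>0)]; P=P[(P[:,2]>.003)&(P[:,2]<.014)]
    r=cv2.minAreaRect((P[:,:2]*1000).astype(np.float32)); print(n,key,r,len(P),np.median(P[:,2]))
v={n:cv2.resize(cv2.imread(f"pics/{n}0.png")[(110 if n=='scene' else 130):(230 if n=='scene' else 330),(150 if n=='scene' else 180):(310 if n=='scene' else 330)],None,fx=4,fy=3.0 if n=='side' else 4) for n in F}
for n in v: cv2.imwrite(f"pics/{n}zoom.png",v[n])
E
```

```text
dish side n [ 0.696 -0.075  0.714] yaw -6.1 tilt 45.6 centre [ 0.5761 -0.2774  0.1767] size [65.3 52.9] ang 1.4 422 robust centre [ 0.5753 -0.2777  0.1775]
dish scene n [ 0.708 -0.047  0.704] yaw -3.8 tilt 44.8 centre [ 0.5761 -0.2748  0.1761] size [54.6 66. ] ang 89.0 370 robust centre [ 0.5755 -0.2749  0.1768]
stacked side n [-0.706  0.006  0.709] yaw 179.5 tilt 45.1 centre [ 0.5623 -0.0106  0.1768] size [63.2 55.1] ang 0.5 404 robust centre [ 0.5625 -0.0117  0.177 ]
stacked scene n [-0.689  0.031  0.725] yaw 177.4 tilt 46.4 centre [ 0.5621 -0.0092  0.1778] size [66.5 50.9] ang 0.9 95 robust centre [ 0.5675 -0.0083  0.1829]
blue scene n [ 0.703 -0.071  0.708] yaw -5.8 tilt 45.0 centre [0.5535 0.2662 0.1759] size [64.  52.2] ang 0.2 603 robust centre [0.5535 0.2663 0.1759]
side green ((578.781494140625, -11.630874633789062), (82.6736831665039, 120.80412292480469), 89.56103515625) 966 0.0074133062567224295
scene green ((580.2116088867188, -10.579147338867188), (83.3001937866211, 124.36200714111328), 89.98905181884766) 902 0.0077805017664162035
side g ((560.2271118164062, -274.3411865234375), (83.9092788696289, 121.56161499023438), 84.85417175292969) 1870 0.007631997993555795
scene g ((559.4407958984375, -275.885986328125), (88.32722473144531, 122.67095947265625), 85.10321807861328) 796 0.007789059944647625
```

View pics/sidezoom.png

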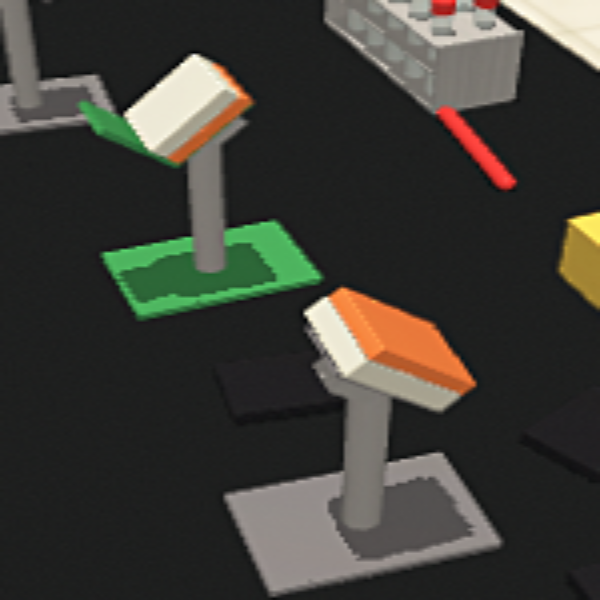

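View pics/scenezoom.png

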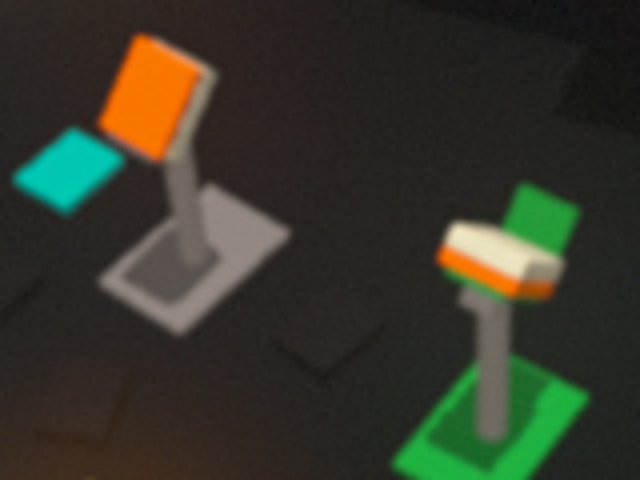

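The side zoom confirms the poses: the dish is on a grey stand yawed about -5°, and the carrier is yawed about 0°. Both faces measure 64×52 mm at 45° and at the heights given. I'll lift clear and turn the yaw, logging joints so I can learn the arm's kinematics.

drive_tool:
  motion:
    - [0,0,-35,0,0,0.085]
    - [0,0,-35,0,0,0.085]
    - [0,0,-35,0,0,0.085]
    - [0,0,-35,0,0,0.085]
    - [0,0,-35,0,0,0.085]
  fingers: 100

```text
t: 0.57
eef_pos: [0.207, -0.5893, 0.3838]
ee_rot: [-3.141, 0.0, -0.091]
wrist_force: [-0.8, -0.7, -0.0]
grip_width: 0.0855
```

```bash
cat > log.py <<'E'
from plant import readout
import numpy as np,json
s=readout.get_state(); open("log.jsonl","a").write(json.dumps({k:np.asarray(v).tolist() for k,v in s.items()})+"\n")
print({k:np.round(s[k],4).tolist() for k in ["t","joints","eef_pos","ee_rot","wrist_force","grip_width"]})
E
python3 log.py
```

```text
{'t': 0.5667, 'joints': [-1.3591, 0.1714, 1.2589, 0.0, 1.712, 0.3031], 'eef_pos': [0.207, -0.5893, 0.3838], 'ee_rot': [-3.141, 0.0002, -0.0914], 'wrist_force': [-0.8366, -0.7486, -0.0412], 'grip_width': 0.0855}
```

drive_tool:
  motion:
    - [16,-33,0,0,0,0]
    - [16,-33,0,0,0,0]
    - [16,-33,0,0,0,0]
    - [16,-33,0,0,0,0]
    - [16,-33,0,0,0,0]
    - [16,-33,0,0,0,0]
    - [16,-33,0,0,0,0]
    - [16,-33,0,0,0,0]
    - [16,-33,0,0,0,0]

```text
t: 1.32
eef_pos: [0.3769, -0.3046, 0.3823]
ee_rot: [-3.141, 0.0, -0.087]
wrist_force: [0.1, 0.1, -0.8]
grip_width: 0.0855
```

```bash
python3 log.py
```

```text
{'t': 1.3167, 'joints': [-0.8427, -0.1745, 1.6072, 0.0001, 1.7091, 0.8156], 'eef_pos': [0.3769, -0.3046, 0.3823], 'ee_rot': [-3.1415, 0.0, -0.0875], 'wrist_force': [0.061, 0.1179, -0.775], 'grip_width': 0.0855}
```

drive_tool:
  motion:
    - [0,0,0,0,0.11,0]
    - [0,0,0,0,0.11,0]
    - [0,0,0,0,0.11,0]
    - [0,0,0,0,0.11,0]

```text
t: 1.65
eef_pos: [0.3775, -0.3056, 0.3833]
ee_rot: [3.139, -0.446, -0.083]
wrist_force: [-0.5, 1.4, -0.1]
grip_width: 0.0852
```

```bash
python3 log.py
```

```text
{'t': 1.65, 'joints': [-1.1315, -0.4801, 1.9011, 0.3826, 1.4902, 0.5368], 'eef_pos': [0.3775, -0.3056, 0.3833], 'ee_rot': [3.1388, -0.4457, -0.0833], 'wrist_force': [-0.4733, 1.386, -0.0782], 'grip_width': 0.0852}
```

```bash
cat > kin.py <<'E'
import numpy as np,json
from scipy.spatial.transform import Rotation as R
from scipy.optimize import least_squares
def Rz(a): return R.from_euler('z',a).as_matrix()
def Ry(a): return R.from_euler('y',a).as_matrix()
def fk(q,p):
    a1,h,L2,a3,L3,Lt,d,d5=p
    A=Rz(q[0]); P=A@[a1,d,h]; A=A@Ry(q[1]); P=P+A@[0,0,L2]; A=A@Ry(q[2]); P=P+A@[a3,0,L3]
    A=A@Rz(q[3]); P=P+A@[0,d5,0]; A=A@Ry(q[4]); P=P+A@[0,0,Lt]; A=A@Rz(q[5])
    return P,A
S=[json.loads(l) for l in open("log.jsonl")]
S.append(dict(joints=[-1.359,.221,1.528,0,1.395,-.126],eef_pos=[.207,-.589,.206],ee_rot=[-3.14,0,.338]))
def rot(e): return R.from_euler('xyz',e).as_matrix()
def res(p): return np.concatenate([fk(s["joints"],p)[0]-s["eef_pos"] for s in S])
p0=np.array([.0,.3,.4,0,.4,.22,.04,.04])
f=least_squares(lambda p:np.concatenate([res(p)*1000,(p-p0)*.3]),p0)
P=f.x
if __name__=="__main__":
    print("p",P.round(4),"res mm",np.abs(res(P)*1000).max().round(2))
    T=fk(S[0]["joints"],P)[1].T@rot(S[0]["ee_rot"])
    print(T.round(2)); print([np.degrees(np.linalg.norm(R.from_matrix(fk(s["joints"],P)[1]@T@rot(s["ee_rot"]).T).as_rotvec())).round(2) for s in S])
E
python3 kin.py
```

```text
p [-0.0009  0.3102  0.4116  0.0516  0.5487  0.3577  0.0786 -0.    ] res mm 0.03
[[-0. -1.  0.]
 [ 1.  0.  0.]
 [-0.  0.  1.]]
[np.float64(0.0), np.float64(0.0), np.float64(0.0), np.float64(0.05)]
```

```bash
cat > ik.py <<'E'
from kin import *
T=Rz(np.pi/2)
lo=np.array([-2.98,-.91,.09,-1.24,.2,-2.68]);hi=np.array([2.98,2.08,2.57,4.39,2.65,2.68])
def tool(phi,yaw): # phi below horizontal
    z=np.array([np.cos(phi)*np.cos(yaw),np.cos(phi)*np.sin(yaw),-np.sin(phi)])
    y=np.array([np.sin(yaw),-np.cos(yaw),0]); x=np.cross(y,z)
    return np.stack([x,y,z],1)
def solve(pos,Rm,q0,free=True):
    def r(q):
        a,A=fk(q,P); return np.concatenate([(a-pos)*10,R.from_matrix(A@T@Rm.T).as_rotvec()])
    f=least_squares(r,np.clip(q0,lo+.001,hi-.001),bounds=(lo,hi)); return f.x,np.linalg.norm(f.fun)
def solves(pos,Rm,n=25):
    rng=np.random.default_rng(0);out=[]
    for _ in range(n):
        q,e=solve(pos,Rm,rng.uniform(lo,hi))
        if e<1e-4 and not any(np.abs(q-o).max()<.02 for o in out): out.append(q)
    return out
off=.024
E
python3 - <<'E'
from ik import *
G=np.array([.568,-.2755,.169]);D=np.array([.5545,-.010,.185])
for d in [0,15,30,45,60]:
    a=np.radians(d)
    for nm,C,yaw,ph in [("grasp",G,-.087,a),("rel",D,0,a+np.pi/2)]:
        Rm=tool(ph,yaw); 
        for q in solves(C+off*Rm[:,2],Rm): print(d,nm,q.round(2), "margin",np.minimum(q-lo,hi-q).min().round(2))
E
```

```text
0 grasp [-1.04  0.39  2.33  2.15  1.33 -1.22] margin 0.24
0 rel [-0.16  0.09  1.76 -0.    1.29  1.41] margin 0.81
15 grasp [-1.01  0.11  2.37  1.94  0.97 -0.93] margin 0.2
15 rel [-0.14  0.3   1.54 -0.04  1.56  1.44] margin 1.03
30 grasp [-0.94 -0.06  2.31  1.52  0.71 -0.46] margin 0.26
30 rel [-0.12  0.51  1.32 -0.06  1.82  1.45] margin 0.83
45 grasp [-0.84 -0.1   2.18  0.93  0.65  0.17] margin 0.39
45 rel [-0.11  0.72  1.12 -0.09  2.08  1.45] margin 0.57
60 grasp [-0.74 -0.03  2.    0.44  0.79  0.66] margin 0.57
60 rel [-0.11  0.93  0.93 -0.12  2.32  1.43] margin 0.33
```

drive_tool:
  motion:
    - [0,0,0,0,0.085,0]
    - [0,0,0,0,0.085,0]
    - [0,0,0,0,0.085,0]
    - [0,0,0,0,0.085,0]
    - [0,0,0,0,0,0]

```text
t: 2.07
eef_pos: [0.3747, -0.306, 0.3791]
ee_rot: [-3.136, -0.781, -0.095]
wrist_force: [-1.1, 0.1, 0.1]
grip_width: 0.0856
```

```bash
python3 log.py; python3 kin.py; cat > go.py <<'E'
from ik import *
from plant import readout
def go(pos,phi,yaw):
    s=readout.get_state();p=s["eef_pos"];A=rot(s["ee_rot"]);Rm=tool(phi,yaw)
    print("shift mm",((A.T@(np.array(pos)-p))*1000).round(1),"turn",R.from_matrix(A.T@Rm).as_rotvec().round(4))
    q,e=solve(np.array(pos),Rm,s["joints"]);print("q",q.round(2),e.round(5))
E
python3 -c "
from go import *
go([.5131,-.2707,.2229],np.pi/4,-.087)"
```

```text
{'t': 2.0667, 'joints': [-1.4161, -0.6535, 2.1375, 0.758, 1.4645, 0.2394], 'eef_pos': [0.3747, -0.306, 0.3791], 'ee_rot': [-3.1357, -0.781, -0.095], 'wrist_force': [-1.0526, 0.12, 0.1002], 'grip_width': 0.0856}
p [-9.000e-04  3.102e-01  4.117e-01  5.160e-02  5.487e-01  3.578e-01
  7.850e-02  1.000e-04] res mm 0.03
[[-0. -1.  0.]
 [ 1.  0.  0.]
 [-0.  0.  1.]]
[np.float64(0.0), np.float64(0.0), np.float64(0.0), np.float64(0.0), np.float64(0.05)]
shift mm [-14.5 -47.1 205.8] turn [-0.0003  0.0044 -0.0057]
q [-0.98 -0.38  2.26  0.8   0.88  0.27] 0.0
```

drive_tool:
  motion:
    - [-2,-6.7,29.4,0,0,0]
    - [-2,-6.7,29.4,0,0,0]
    - [-2,-6.7,29.4,0,0,0]
    - [-2,-6.7,29.4,0,0,0]
    - [-2,-6.7,29.4,0,0,0]
    - [-2,-6.7,29.4,0,0,0]
    - [-2,-6.7,29.4,0,0,0]
    - [0,0,0,0,0,0]
    - [0,0,0,0,0,0]
    - [0,0,0,0,0,0]

```text
t: 2.9
eef_pos: [0.5154, -0.2714, 0.2275]
ee_rot: [3.14, -0.78, -0.085]
wrist_force: [-0.9, -0.5, 0.9]
grip_width: 0.085
```

```bash
python3 log.py;python3 - <<'E'
from plant import grab_frame
from m import *
from go import *
go([.5131,-.2707,.2229],np.pi/4,-.087)
go([.5835,-.2769,.1522],np.pi/4,-.087)
fs={n:grab_frame(n) for n in ["wrist","side"]}
for n,f in fs.items(): cv2.imwrite(f"pics/{n}1.png",f["color"]); np.savez(f"pics/{n}1.npz",**f)
f=fs["wrist"]; W=world(f);M=masks(f)
for c in["orange","white"]:
    k,lab,st,ce=cv2.connectedComponentsWithStats(M[c].astype(np.uint8))
    for i in range(1,k):
        if st[i,4]>300: print(c,ce[i].round(),st[i],np.median(W[lab==i],0).round(3))
E
```

```text
{'t': 2.9, 'joints': [-0.9737, -0.3799, 2.2501, 0.7826, 0.8838, 0.2896], 'eef_pos': [0.5154, -0.2714, 0.2275], 'ee_rot': [3.1404, -0.78, -0.085], 'wrist_force': [-0.8764, -0.5436, 0.9349], 'grip_width': 0.085}
shift mm [-4.8 -0.5  1.6] turn [-0.0002  0.0054  0.0015]
q [-0.98 -0.38  2.26  0.8   0.88  0.27] 0.0
shift mm [ -4.3  -0.4 101.6] turn [-0.0002  0.0054  0.0015]
q [-0.84 -0.1   2.18  0.93  0.65  0.16] 0.0
orange [252. 186.] [ 220  172   66   28 1693] [ 0.56  -0.273  0.192]
orange [  5. 219.] [  0 189  14  51 326] [ 0.566 -0.035  0.154]
white [226.  18.] [    0     0   512    53 18191] [ 2.169 -0.148 -0.544]
white [253.  57.] [   0   40  512   46 8418] [ 2.071 -0.373 -0.752]
white [271. 119.] [258 109  27  21 439] [ 0.78  -0.321  0.032]
white [251. 250.] [ 220  200   65   96 3825] [ 0.54  -0.267  0.007]
white [142. 254.] [124 233  39  46 462] [ 0.483 -0.221  0.279]
white [366. 253.] [346 233  39  46 445] [ 0.476 -0.314  0.279]
```

View pics/wrist1.png

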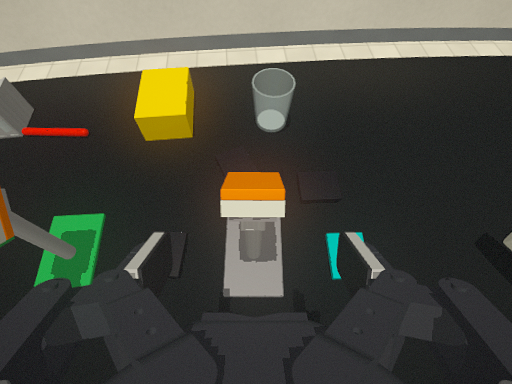

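View pics/side1.png

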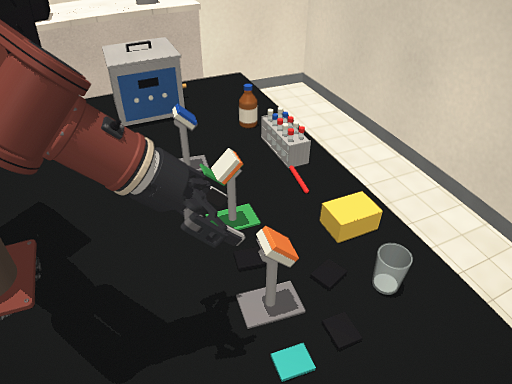

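The wrist picture shows the dish end square between the fingers: edges at columns 220 to 285, finger tips at about 150 and 360. I'll check this in tool coordinates.

```bash
python3 - <<'E'
from m import *
from go import *
f=dict(np.load("pics/wrist1.npz"));W=world(f);M=masks(f)
s=readout.get_state();A=rot(s["ee_rot"]);p=s["eef_pos"]
def tc(box,m):
    b=np.zeros(m.shape,bool);b[box[1]:box[3],box[0]:box[2]]=1
    Q=(W[m&b&(f["z_map"]>0)]-p)@A*1000
    return Q
o=tc((215,165,290,205),M["orange"]);w=tc((215,196,290,217),M["white"])
for n,Q in [("o",o),("w",w)]: print(n,[np.percentile(Q,k,axis=0).round(1).tolist() for k in (2,50,98)])
# end face : points near smallest tool z
zf=np.median(w[:,2]);print("end z",zf)
e=np.vstack([o[abs(o[:,2]-zf)<3],w[abs(w[:,2]-zf)<3]]);print(e.min(0),e.max(0))
E
```

```text
o [[-1.7, -28.8, 48.7], [7.1, -4.1, 57.0], [7.7, 20.7, 110.9]]
w [[-16.3, -28.9, 48.6], [-9.4, -4.2, 49.9], [-2.9, 21.1, 51.2]]
end z 49.86686821677183
[-16.54541229 -29.66570373  47.54219009] [ 7.73493608 22.3679164  52.69226691]
```

drive_tool:
  motion:
    - [-2.2,-1.2,4,0,0.0025,0]
    - [-2.2,-1.2,10,0,0.0025,0]
    - [0,0,18,0,0,0]
    - [0,0,18,0,0,0]
    - [0,0,18,0,0,0]
    - [0,0,18,0,0,0]
    - [0,0,17,0,0,0]
    - [0,0,0,0,0,0]
    - [0,0,0,0,0,0]
    - [0,0,0,0,0,0]

```text
t: 3.83
eef_pos: [0.5842, -0.2756, 0.1513]
ee_rot: [3.141, -0.786, -0.087]
wrist_force: [0.1, 0.2, 0.5]
grip_width: 0.0854
```

```bash
python3 log.py;python3 - <<'E'
from plant import grab_frame
import cv2
from go import *
go([.5835,-.2769,.1522],np.pi/4,-.087)
for n in ["wrist","side"]: cv2.imwrite(f"pics/{n}2.png",grab_frame(n)["color"])
E
```

```text
{'t': 3.8333, 'joints': [-0.8408, -0.0967, 2.1853, 0.9327, 0.6458, 0.163], 'eef_pos': [0.5842, -0.2756, 0.1513], 'ee_rot': [3.1407, -0.7858, -0.0872], 'wrist_force': [0.1117, 0.1862, 0.4659], 'grip_width': 0.0854}
shift mm [ 0.3  1.3 -1. ] turn [ 0.001  -0.0004 -0.0001]
q [-0.84 -0.1   2.18  0.93  0.65  0.16] 0.0
```

View pics/wrist2.png

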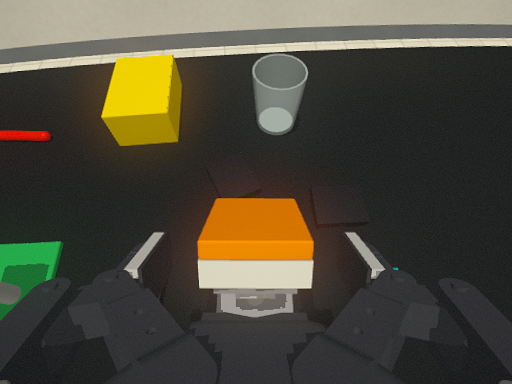

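View pics/side2.png

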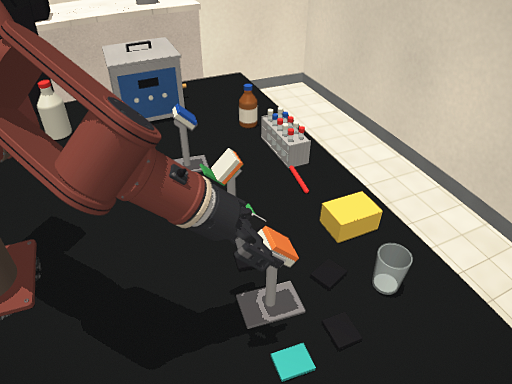

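The dish sits midway between the fingers: columns 198 to 313, centre 255. Closing now.

drive_tool:
  motion:
    - [0,0,0,0,0,0]
    - [0,0,0,0,0,0]
    - [0,0,0,0,0,0]
    - [0,0,0,0,0,0]
    - [0,0,0,0,0,0]
    - [0,0,0,0,0,0]
    - [0,0,0,0,0,0]
    - [0,0,0,0,0,0]
  fingers: 0
  grip_force: 70

```text
t: 4.6
eef_pos: [0.5842, -0.2754, 0.1513]
ee_rot: [3.14, -0.786, -0.086]
wrist_force: [-10.5, 2.5, 7.7]
grip_width: 0.0511
```

```bash
python3 log.py;python3 - <<'E'
from plant import grab_frame
import cv2
for n in ["wrist"]: cv2.imwrite(f"pics/{n}3.png",grab_frame(n)["color"])
E
```

```text
{'t': 4.6, 'joints': [-0.8406, -0.0968, 2.1854, 0.9326, 0.6459, 0.1626], 'eef_pos': [0.5842, -0.2754, 0.1513], 'ee_rot': [3.1404, -0.7857, -0.0863], 'wrist_force': [-10.5285, 2.5296, 7.7385], 'grip_width': 0.0511}
```

View pics/wrist3.png

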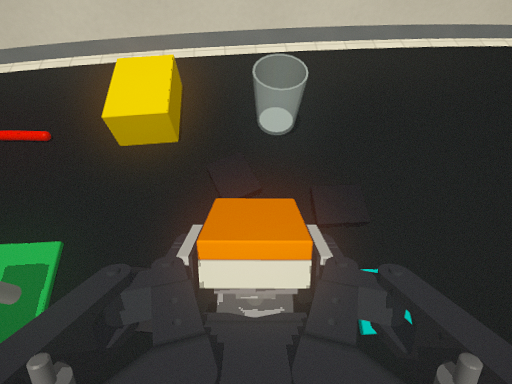

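Gripped at 51 mm across both base and lid. Lifting straight up.

drive_tool:
  motion:
    - [4,0,-4,0,0,0]
    - [7,0,-7,0,0,0]
    - [14,0,-14,0,0,0]
    - [14,0,-14,0,0,0]
    - [14,0,-14,0,0,0]
    - [14,0,-14,0,0,0]
    - [14,0,-14,0,0,0]
    - [14,0,-14,0,0,0]
    - [0,0,0,0,0,0]
    - [0,0,0,0,0,0]

```text
t: 5.48
eef_pos: [0.5847, -0.2753, 0.2858]
ee_rot: [3.139, -0.786, -0.085]
wrist_force: [-0.3, 0.1, -1.8]
grip_width: 0.0514
```

```bash
python3 log.py;cat > look.py <<'E'
from plant import grab_frame
from m import *
from go import *
import sys
tag=sys.argv[1]
fs={n:grab_frame(n) for n in ["wrist","side"]}
for n,f in fs.items(): cv2.imwrite(f"pics/{n}{tag}.png",f["color"]); np.savez(f"pics/{n}{tag}.npz",**f)
f=fs["wrist"];W=world(f);M=masks(f)
s=readout.get_state();A=rot(s["ee_rot"]);p=s["eef_pos"]
box=(190,190,320,295)
b=np.zeros(f["z_map"].shape,bool);b[box[1]:box[3],box[0]:box[2]]=1
L=(W-p)@A*1000
o=L[M["orange"]&b];o=o[(o[:,2]<30)&(o[:,2]>-75)];w=L[M["white"]&b];w=w[(w[:,2]<-45)&(w[:,2]>-70)&(abs(w[:,1])<26)]
top=o[o[:,0]>o[:,0].max()-4]
print("lid top x",np.median(top[:,0]),"z range",np.percentile(top[:,2],[2,98]),"y",np.percentile(top[:,1],[2,98]))
print("white x",np.percentile(w[:,0],[2,98]),"endz",np.median(w[:,2]), "lid end z",np.median(o[o[:,0]<o[:,0].max()-4][:,2]))
c,n,Q=plane(top);print("lid normal in tool",n.round(3))
E
python3 look.py 4
```

```text
{'t': 5.4833, 'joints': [-0.8396, -0.2797, 2.0658, 0.6948, 0.8545, 0.4847], 'eef_pos': [0.5847, -0.2753, 0.2858], 'ee_rot': [3.1389, -0.7865, -0.085], 'wrist_force': [-0.3128, 0.079, -1.8242], 'grip_width': 0.0514}
lid top x 15.654878897334775 z range [-55.84240561   4.91104142] y [-24.76876149  24.19757126]
white x [-7.94814944  5.70599215] endz -55.240057266580735 lid end z -55.22976355737856
lid normal in tool [-1.     0.     0.009]
```

View pics/wrist4.png

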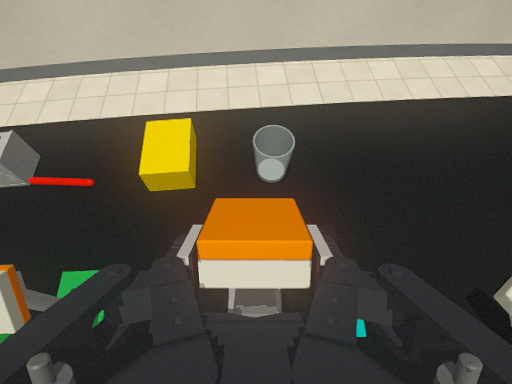

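View pics/side4.png

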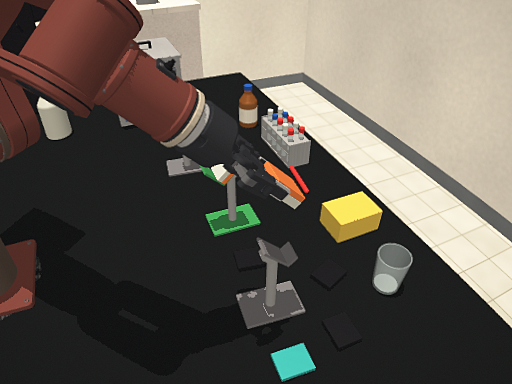

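The dish is held, closed, with the gripper centred on it. Next I'll compute rows for the turn-over path to a hover above the carrier.

```bash
cat > path.py <<'E'
from go import *
def path(way,n):
    s=readout.get_state();p=s["eef_pos"];A=rot(s["ee_rot"]);q=s["joints"]
    # current phi,yaw
    ph=np.arctan2(-A[2,2],A[2,0]) ; yaw=np.arctan2(-A[1,1],0) if 0 else np.arctan2(A[0,1],-A[1,1])
    print("cur phi",np.degrees(ph).round(1),"yaw",yaw.round(3))
    cur=(np.array(p),ph,yaw);Rc=A;pc=np.array(p)
    for (pos,phi,yw),k in zip(way,n):
        for i in range(1,k+1):
            t=i/k;P1=cur[0]+(np.array(pos)-cur[0])*t;Rm=tool(cur[1]+(phi-cur[1])*t,cur[2]+(yw-cur[2])*t)
            sh=Rc.T@(P1-pc)*1000;tu=R.from_matrix(Rc.T@Rm).as_rotvec()
            q2,e=solve(P1,Rm,q)
            print(sh.round(1).tolist(),tu.round(3).tolist(),"q",q2.round(2),"v",(abs(q2-q)*12/np.array([2.57,2.57,3.01,3.14,3.14,3.14])).max().round(2),e.round(4))
            q=q2;Rc=Rm;pc=P1
        cur=(np.array(pos),phi,yw)
E
python3 -c "
from path import *
path([([.56,-.15,.35],np.radians(90),-.04),([.5374,-.010,.29],np.radians(135),0)],[10,10])"
```

```text
cur phi 45.2 yaw -0.087
[2.3, -12.2, -7.2] [0.002, -0.078, -0.004] q [-0.79 -0.27  2.02  0.56  0.91  0.62] v 0.52 0.0
[1.8, -12.2, -7.3] [0.003, -0.078, -0.004] q [-0.74 -0.26  1.96  0.45  0.97  0.74] v 0.45 0.0
[1.3, -12.2, -7.4] [0.003, -0.078, -0.004] q [-0.7  -0.24  1.9   0.36  1.05  0.84] v 0.38 0.0
[0.7, -12.2, -7.5] [0.002, -0.078, -0.004] q [-0.65 -0.21  1.84  0.28  1.12  0.92] v 0.32 0.0
[0.2, -12.2, -7.5] [0.002, -0.078, -0.004] q [-0.6  -0.17  1.78  0.21  1.21  0.99] v 0.31 0.0
[-0.3, -12.3, -7.4] [0.002, -0.078, -0.004] q [-0.56 -0.13  1.71  0.15  1.29  1.05] v 0.32 0.0
[-0.9, -12.3, -7.4] [0.001, -0.078, -0.005] q [-0.51 -0.09  1.64  0.11  1.38  1.1 ] v 0.33 0.0
[-1.4, -12.3, -7.3] [0.001, -0.078, -0.005] q [-0.47 -0.04  1.58  0.06  1.46  1.15] v 0.33 0.0
[-1.9, -12.3, -7.1] [0.001, -0.078, -0.005] q [-0.43  0.01  1.51  0.03  1.55  1.18] v 0.34 0.0
[-2.4, -12.3, -7.0] [0.0, -0.078, -0.005] q [-0.4   0.06  1.44  0.    1.64  1.21] v 0.34 0.0
[-2.8, -13.9, 6.0] [-0.0, -0.079, -0.004] q [-0.36  0.11  1.4  -0.03  1.71  1.24] v 0.25 0.0
[-2.3, -13.9, 6.2] [-0.0, -0.079, -0.004] q [-0.33  0.17  1.35 -0.05  1.77  1.27] v 0.26 0.0
[-1.7, -13.9, 6.3] [-0.001, -0.079, -0.004] q [-0.29  0.23  1.31 -0.06  1.83  1.3 ] v 0.26 0.0
[-1.2, -13.9, 6.5] [-0.001, -0.079, -0.004] q [-0.26  0.28  1.27 -0.08  1.9   1.32] v 0.27 0.0
[-0.6, -13.9, 6.5] [-0.001, -0.079, -0.004] q [-0.23  0.34  1.22 -0.09  1.96  1.34] v 0.27 0.0
[-0.1, -14.0, 6.5] [-0.002, -0.079, -0.004] q [-0.21  0.4   1.18 -0.1   2.02  1.36] v 0.28 0.0
[0.5, -14.0, 6.5] [-0.002, -0.079, -0.003] q [-0.18  0.46  1.14 -0.1   2.09  1.38] v 0.28 0.0
[1.1, -14.0, 6.4] [-0.002, -0.079, -0.003] q [-0.16  0.52  1.1  -0.1   2.15  1.39] v 0.28 0.0
[1.6, -14.0, 6.2] [-0.002, -0.079, -0.003] q [-0.13  0.58  1.06 -0.1   2.21  1.41] v 0.28 0.0
[2.1, -14.0, 6.1] [-0.003, -0.079, -0.003] q [-0.11  0.64  1.02 -0.1   2.27  1.43] v 0.28 0.0
```

drive_tool:
  motion:
    - [2,-12,-7,0.002,-0.078,-0.004]
    - [2,-12,-7,0.002,-0.078,-0.004]
    - [1,-12,-7,0.002,-0.078,-0.004]
    - [1,-12,-7,0.002,-0.078,-0.004]
    - [0,-12,-7,0.002,-0.078,-0.004]
    - [0,-12,-7,0.002,-0.078,-0.004]
    - [-1,-12,-7,0.001,-0.078,-0.005]
    - [-1,-12,-7,0.001,-0.078,-0.005]
    - [-2,-12,-7,0.001,-0.078,-0.005]
    - [-2,-12,-7,0,-0.078,-0.005]

```text
t: 6.42
eef_pos: [0.5621, -0.1522, 0.3475]
ee_rot: [3.14, 0.001, -0.04]
wrist_force: [0.5, -0.1, -1.7]
grip_width: 0.0512
```

```bash
python3 log.py
```

```text
{'t': 6.4167, 'joints': [-0.3987, 0.0667, 1.4388, -0.0018, 1.6369, 1.2117], 'eef_pos': [0.5621, -0.1522, 0.3475], 'ee_rot': [3.1402, 0.0015, -0.0397], 'wrist_force': [0.4785, -0.0669, -1.6674], 'grip_width': 0.0512}
```

drive_tool:
  motion:
    - [-3,-14,6,0,-0.079,-0.004]
    - [-2,-14,6,0,-0.079,-0.004]
    - [-2,-14,6,0,-0.079,-0.004]
    - [-1,-14,6,0,-0.079,-0.004]
    - [0,-14,6,-0.001,-0.079,-0.004]
    - [0,-14,6,-0.001,-0.079,-0.004]
    - [1,-14,6,-0.002,-0.079,-0.003]
    - [1,-14,6,-0.002,-0.079,-0.003]
    - [2,-14,6,-0.002,-0.079,-0.003]
    - [2,-14,6,-0.002,-0.079,-0.003]

```text
t: 7.25
eef_pos: [0.5424, -0.0118, 0.289]
ee_rot: [-3.137, 0.791, 0.002]
wrist_force: [-0.1, -0.7, -0.6]
grip_width: 0.0511
```

drive_tool:
  motion:
    - [0,0,0,0,0,0]
    - [0,0,0,0,0,0]
    - [0,0,0,0,0,0]

```text
t: 7.5
eef_pos: [0.5426, -0.013, 0.2905]
ee_rot: [-3.139, 0.785, -0.0]
wrist_force: [0.2, -1.3, -0.6]
grip_width: 0.0507
```

```bash
python3 log.py; python3 look.py 5; python3 - <<'E'
from go import *
go([.5374,-.010,.269],np.radians(135),0)
from plant import grab_frame
import cv2
f=grab_frame("scene");cv2.imwrite("pics/scene5.png",f["color"]);np.savez("pics/scene5.npz",**f)
E
```

```text
{'t': 7.5, 'joints': [-0.1166, 0.652, 0.9966, -0.1041, 2.2724, 1.4209], 'eef_pos': [0.5426, -0.013, 0.2905], 'ee_rot': [-3.1388, 0.7853, -0.0001], 'wrist_force': [0.1911, -1.3139, -0.5761], 'grip_width': 0.0507}
lid top x 16.034945122122327 z range [-53.26655938   6.96467786] y [-25.94937721  22.98172012]
white x [-7.38938294  6.31676863] endz -52.7524544842019 lid end z -52.65911831461
lid normal in tool [-1.    -0.001  0.002]
shift mm [12.8 -3.4 20.7] turn [-0.0032 -0.0039 -0.0013]
q [-0.11  0.65  1.04 -0.1   2.23  1.43] 0.0
```

View pics/side5.png

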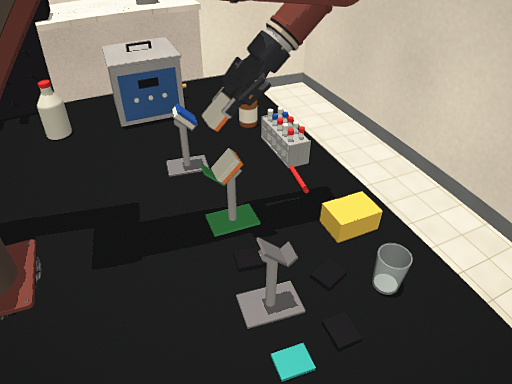

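View pics/wrist5.png

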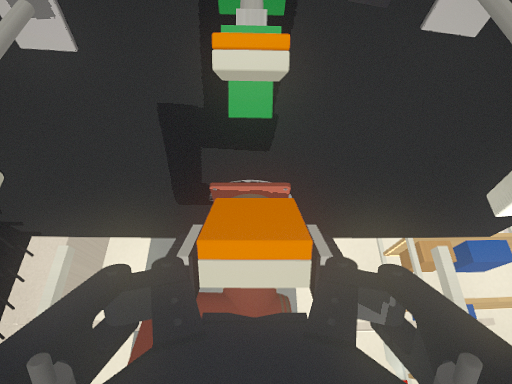

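View pics/scene5.png

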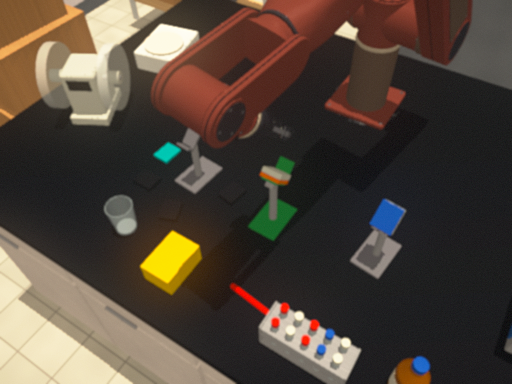

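The turn went cleanly and the dish is still closed. The side picture shows the held dish at (217,112) above the stacked dish at (226,167), and the wrist picture has the stacked dish at (251,55). I'll measure the held dish against the stacked one within the same camera.

```bash
python3 - <<'E'
from m import *
from go import *
s_=.7071
f=dict(np.load("pics/side5.npz"));W=world(f);M=masks(f)
wh=M["white"]|M["grey"]
a=face(f,W,wh&(W[...,0]<.65)&(W[...,1]<.1)&(W[...,2]>.22),(190,85,250,135),(-s_,0,s_),"held side")
b=face(f,W,wh,(200,140,250,190),(-s_,0,s_),"stacked side")
s=readout.get_state();A=rot(s["ee_rot"]);p=s["eef_pos"]
print("held in tool",(A.T@(a[0]-p)*1000).round(1),"stacked in tool",(A.T@(b[0]-p)*1000).round(1))
f=dict(np.load("pics/wrist5.npz"));W=world(f);M=masks(f);L=(W-p)@A*1000
for nm,box in [("stackedend",(205,28,298,85)),]:
    bb=np.zeros(f["z_map"].shape,bool);bb[box[1]:box[3],box[0]:box[2]]=1
    for c in ["orange","white"]:
        Q=L[M[c]&bb&(f["z_map"]>0)];print(nm,c,np.percentile(Q,[2,50,98],axis=0).round(1).tolist())
E
```

```text
held side n [-0.702 -0.001  0.712] yaw -179.9 tilt 45.4 centre [ 0.5541 -0.0163  0.3187] size [74. 70.] ang 1.4 509 robust centre [ 0.5534 -0.0159  0.318 ]
stacked side n [-0.708  0.01   0.706] yaw 179.2 tilt 44.9 centre [ 0.5622 -0.0106  0.1767] size [55.3 63.8] ang 89.5 397 robust centre [ 0.5624 -0.0112  0.1769]
held in tool [-10.    2.7 -26. ] stacked in tool [95.7 -2.8 69.1]
stackedend orange [[111.1, -29.0, 35.9], [115.8, -3.8, 37.5], [121.1, 20.8, 40.0]]
stackedend white [[96.6, -28.9, 36.0], [101.3, -4.5, 37.7], [110.0, 20.2, 92.3]]
```

Side and wrist measurements agree. The total travel to place is about (81, -2.7, 89.5) mm in tool axes. I'll line up, then come down most of the way.

drive_tool:
  motion:
    - [0,-1.4,4,0,0,0]
    - [0,-1.3,4,0,0,0]
    - [11,0,11,0,0,0]
    - [11,0,11,0,0,0]
    - [11,0,11,0,0,0]
    - [11,0,11,0,0,0]
    - [10,0,10,0,0,0]
    - [6,0,6,0,0,0]
    - [0,0,0,0,0,0]
    - [0,0,0,0,0,0]

```text
t: 8.48
eef_pos: [0.5367, -0.0098, 0.2002]
ee_rot: [-3.139, 0.787, -0.0]
wrist_force: [-0.1, -0.2, -1.6]
grip_width: 0.051
```

drive_tool:
  motion:
    - [0,0,0,0,0,0]
    - [0,0,0,0,0,0]

```text
t: 8.65
eef_pos: [0.5376, -0.0099, 0.202]
ee_rot: [-3.14, 0.783, -0.001]
wrist_force: [0.1, 0.6, -1.4]
grip_width: 0.0511
```

```bash
python3 log.py; python3 look.py 6; python3 - <<'E'
from m import *
from go import *
go([.5374,-.010,.1691],np.radians(135),0)
s_=.7071
f=dict(np.load("pics/side6.npz"));W=world(f);M=masks(f)
cv2.imwrite("pics/s6.png",cv2.resize(f["color"][90:230,160:300],None,fx=4,fy=4,interpolation=cv2.INTER_CUBIC))
s=readout.get_state();A=rot(s["ee_rot"]);p=s["eef_pos"]
f=dict(np.load("pics/wrist6.npz"));W=world(f);M=masks(f);L=(W-p)@A*1000
bb=np.zeros(f["z_map"].shape,bool);bb[20:190,180:330]=1
for c in ["orange","white"]:
    Q=L[M[c]&bb&(f["z_map"]>0)];Q=Q[(Q[:,0]>20)&(Q[:,0]<80)&(Q[:,2]<60)&(abs(Q[:,1])<40)]
    if len(Q): print(c,len(Q),np.percentile(Q,[2,50,98],axis=0).round(1).tolist())
E
```

```text
{'t': 8.65, 'joints': [-0.1133, 0.6946, 1.0985, -0.0911, 2.1267, 1.4428], 'eef_pos': [0.5376, -0.0099, 0.202], 'ee_rot': [-3.1397, 0.7831, -0.0008], 'wrist_force': [0.0704, 0.5918, -1.3843], 'grip_width': 0.0511}
lid top x 14.547305817833601 z range [-55.21215488   5.01364803] y [-25.43064243  23.47109536]
white x [-8.9769097   4.64927263] endz -54.647275412473086 lid end z -54.579850268785336
lid normal in tool [-1.    -0.003  0.005]
shift mm [23.   0.2 23.3] turn [-0.0025 -0.0022 -0.0006]
q [-0.11  0.72  1.12 -0.09  2.08  1.45] 0.0
orange 2206 [[51.0, -25.1, -32.7], [55.9, -0.7, -31.3], [60.5, 23.9, -29.5]]
white 4007 [[37.5, -24.8, -32.7], [46.7, -0.6, -31.0], [79.0, 23.5, -10.7]]
```

View pics/s6.png

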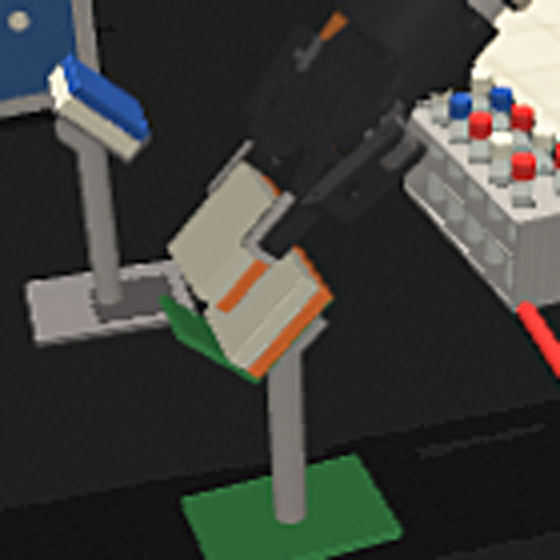

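View pics/wrist6.png

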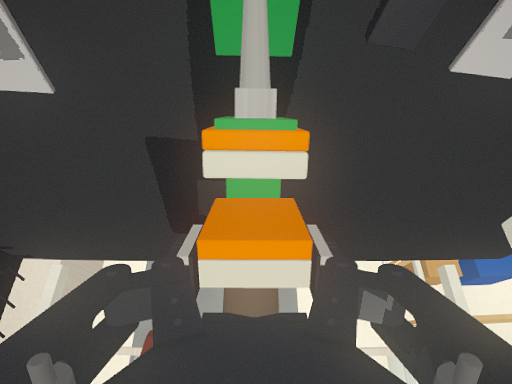

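Now aligned: the remaining gap is about 22.5 mm along the normal and 22 mm along the length, with under 1 mm offset sideways. I'll come down gently and watch the force.

drive_tool:
  motion:
    - [5,0,5,0,0,0]
    - [5,0,5,0,0,0]
    - [4,0,4,0,0,0]
    - [3,0,3,0,0,0]
    - [0,0,0,0,0,0]
    - [0,0,0,0,0,0]
    - [0,0,0,0,0,0]

```text
t: 9.33
eef_pos: [0.537, -0.0098, 0.177]
ee_rot: [-3.139, 0.785, -0.001]
wrist_force: [-0.5, 0.3, -1.1]
grip_width: 0.0506
```

drive_tool:
  motion:
    - [1,0,1,0,0,0]
    - [1,0,1,0,0,0]
    - [0,0,0,0,0,0]
    - [0,0,0,0,0,0]

```text
t: 9.67
eef_pos: [0.537, -0.0098, 0.1741]
ee_rot: [-3.139, 0.785, -0.001]
wrist_force: [0.3, -0.8, -2.0]
grip_width: 0.051
```

```bash
python3 log.py; cat > rel.py <<'E'
from m import *
from go import *
import sys
t=sys.argv[1]
s=readout.get_state();A=rot(s["ee_rot"]);p=s["eef_pos"]
f=dict(np.load(f"pics/wrist{t}.npz"));W=world(f);M=masks(f);L=(W-p)@A*1000
bb=np.zeros(f["z_map"].shape,bool);bb[20:360,180:330]=1
for c in ["orange","white"]:
    m=M[c]&bb&(f["z_map"]>0)&(abs(L[...,1])<40)&(abs(L[...,0])<60)&(L[...,2]<20)&(L[...,2]>-70)
    k,lab,st,ce=cv2.connectedComponentsWithStats(m.astype(np.uint8))
    for i in range(1,k):
        if st[i,4]>200: print(c,ce[i].round(),np.percentile(L[lab==i],[2,50,98],axis=0).round(1).tolist())
f=dict(np.load(f"pics/side{t}.npz"));cv2.imwrite(f"pics/s{t}.png",cv2.resize(f["color"][90:230,160:300],None,fx=4,fy=4,interpolation=cv2.INTER_CUBIC))
E
python3 look.py 7; python3 rel.py 7
```

```text
{'t': 9.6667, 'joints': [-0.1132, 0.7189, 1.1164, -0.0889, 2.0867, 1.447], 'eef_pos': [0.537, -0.0098, 0.1741], 'ee_rot': [-3.1393, 0.7851, -0.0006], 'wrist_force': [0.2614, -0.8051, -1.9644], 'grip_width': 0.051}
lid top x 35.14237757813078 z range [-52.75543763 -50.2617992 ] y [-25.14272015  23.7630941 ]
white x [-8.47761934 30.87263359] endz -52.414867956126926 lid end z -53.85856479285441
lid normal in tool [ 0.09  -0.013  0.996]
orange [254. 188.] [[32.0, -25.4, -52.7], [37.3, -1.2, -51.3], [41.7, 24.1, -35.5]]
orange [254. 245.] [[5.5, -25.6, -55.4], [12.4, -1.2, -54.0], [15.0, 23.4, -44.9]]
white [256. 146.] [[46.7, -11.0, -33.0], [53.1, -0.2, -31.8], [59.7, 10.2, -30.5]]
white [255. 221.] [[11.5, -31.8, -63.8], [23.6, -0.9, -51.4], [31.0, 29.6, -39.5]]
white [255. 273.] [[-8.8, -25.6, -55.6], [-1.7, -0.7, -54.4], [4.7, 23.6, -53.3]]
```

View pics/wrist7.png

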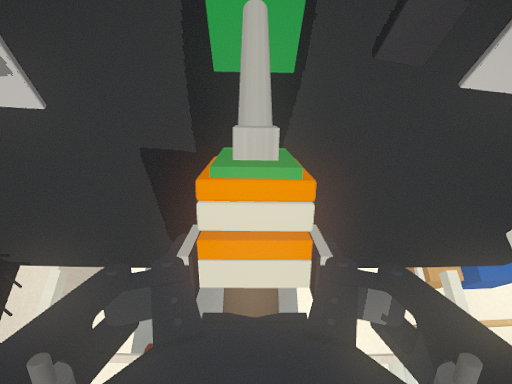

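View pics/s7.png

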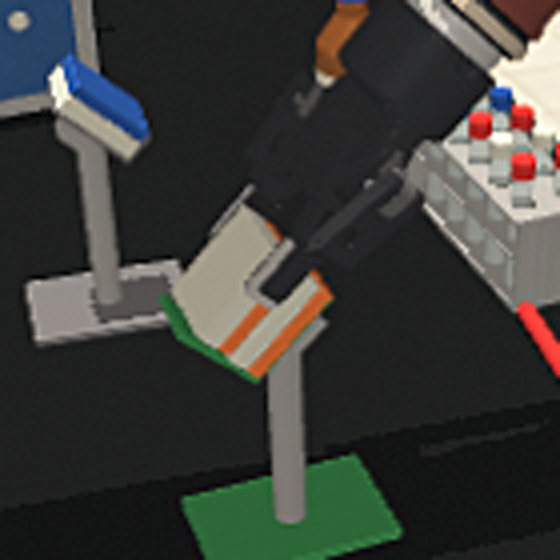

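The wrist picture shows about 2.3 mm left both ways. The last steps will be 1 mm each.

drive_tool:
  motion:
    - [1,0,1,0,0,0]
    - [0,0,0,0,0,0]
    - [0,0,0,0,0,0]

```text
t: 10.02
eef_pos: [0.5369, -0.0098, 0.1725]
ee_rot: [-3.139, 0.785, -0.001]
wrist_force: [-0.6, -0.1, -0.4]
grip_width: 0.0506
```

drive_tool:
  motion:
    - [0.6,0,0.6,0,0,0]
    - [0,0,0,0,0,0]
    - [0,0,0,0,0,0]

```text
t: 10.27
eef_pos: [0.537, -0.0098, 0.1717]
ee_rot: [-3.139, 0.785, -0.001]
wrist_force: [-0.3, -0.7, -1.4]
grip_width: 0.0508
```

```bash
python3 look.py 8; python3 rel.py 8
```

```text
lid top x 35.547139901289796 z range [-54.55842055 -51.8764334 ] y [-25.10889198  23.82324603]
white x [-8.47144977 29.23832739] endz -53.722767021511906 lid end z -53.90773515130443
lid normal in tool [-0.003 -0.011  1.   ]
orange [254. 193.] [[30.4, -25.5, -54.3], [35.8, -1.2, -53.0], [40.1, 24.1, -34.9]]
orange [254. 247.] [[5.3, -25.7, -55.5], [11.2, -1.2, -54.2], [14.9, 23.6, -50.1]]
white [256. 148.] [[45.1, -11.0, -34.8], [52.4, -0.2, -33.5], [59.8, 10.1, -32.2]]
white [254. 225.] [[11.5, -31.8, -63.9], [22.1, -1.2, -53.1], [29.4, 29.7, -41.0]]
white [255. 273.] [[-8.9, -25.7, -55.6], [-1.7, -0.7, -54.4], [4.7, 23.6, -53.2]]
```

View pics/wrist8.png

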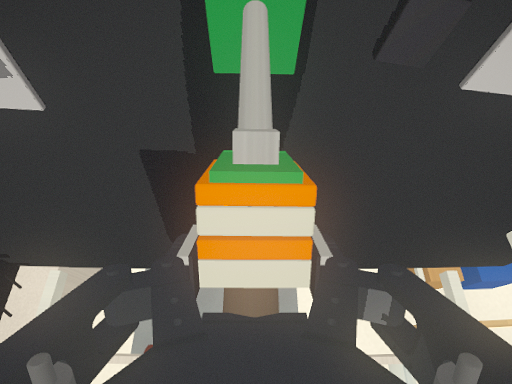

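drive_tool:
  motion:
    - [0.6,0,0.6,0,0,0]
    - [0,0,0,0,0,0]
    - [0,0,0,0,0,0]

```text
t: 10.62
eef_pos: [0.537, -0.0097, 0.1709]
ee_rot: [-3.139, 0.785, -0.001]
wrist_force: [0.3, -0.5, -1.4]
grip_width: 0.0512
```

drive_tool:
  motion:
    - [0.4,0,0.4,0,0,0]
    - [0,0,0,0,0,0]
    - [0,0,0,0,0,0]

```text
t: 10.87
eef_pos: [0.5369, -0.0098, 0.1706]
ee_rot: [-3.139, 0.785, -0.001]
wrist_force: [-0.6, 0.1, -0.3]
grip_width: 0.0515
```

drive_tool:
  motion:
    - [0.5,0,0.5,0,0,0]
    - [0,0,0,0,0,0]
    - [0,0,0,0,0,0]

```text
t: 11.12
eef_pos: [0.5369, -0.0098, 0.1704]
ee_rot: [-3.14, 0.786, -0.001]
wrist_force: [-1.5, -1.1, 4.7]
grip_width: 0.0512
```

```bash
python3 log.py; python3 look.py 9; python3 rel.py 9
```

```text
{'t': 11.1167, 'joints': [-0.1133, 0.7223, 1.1185, -0.0887, 2.0817, 1.4478], 'eef_pos': [0.5369, -0.0098, 0.1704], 'ee_rot': [-3.1396, 0.7856, -0.001], 'wrist_force': [-1.5117, -1.1249, 4.6607], 'grip_width': 0.0512}
lid top x 35.85751155132089 z range [-55.41367794 -52.90949747] y [-24.95754962  23.87490303]
white x [-8.60044594 28.30486689] endz -54.31648147534031 lid end z -54.2984824708277
lid normal in tool [ 0.013 -0.013  1.   ]
orange [254. 195.] [[29.4, -25.5, -55.3], [34.9, -1.2, -54.0], [39.1, 24.1, -34.1]]
orange [255. 249.] [[5.3, -25.5, -55.6], [10.5, -0.7, -54.4], [14.7, 23.4, -52.7]]
white [255. 148.] [[44.0, -11.1, -35.7], [52.5, -0.2, -34.4], [59.5, 10.1, -14.2]]
white [255. 227.] [[11.5, -31.7, -64.0], [21.2, -0.7, -54.1], [28.4, 29.6, -41.9]]
white [255. 273.] [[-9.0, -25.7, -55.6], [-1.7, -0.7, -54.5], [4.7, 23.5, -53.3]]
```

Contact: about 5 N upward, and the ends are flush to 0.3 mm. I'll ease the grip and open.

drive_tool:
  motion:
    - [0,0,0,0,0,0]
    - [0,0,0,0,0,0]
    - [0,0,0,0,0,0]
  grip_force: 20
  fingers: 58

```text
t: 11.47
eef_pos: [0.5369, -0.0098, 0.1704]
ee_rot: [-3.14, 0.786, -0.001]
wrist_force: [-3.1, -0.7, 6.5]
grip_width: 0.0507
```

drive_tool:
  motion:
    - [0,0,0,0,0,0]
    - [0,0,0,0,0,0]
    - [0,0,0,0,0,0]
    - [0,0,0,0,0,0]
    - [0,0,0,0,0,0]
    - [0,0,0,0,0,0]
  fingers: 90

```text
t: 11.97
eef_pos: [0.537, -0.0097, 0.1694]
ee_rot: [-3.139, 0.785, -0.0]
wrist_force: [0.3, 0.3, -0.4]
grip_width: 0.0769
```

```bash
python3 log.py; python3 look.py 10; python3 rel.py 10
```

```text
{'t': 11.9667, 'joints': [-0.1132, 0.7232, 1.1188, -0.0885, 2.08, 1.4477], 'eef_pos': [0.537, -0.0097, 0.1694], 'ee_rot': [-3.1392, 0.7852, -0.0005], 'wrist_force': [0.2553, 0.2875, -0.3568], 'grip_width': 0.0769}
lid top x 35.95240083097879 z range [-56.00493541 -53.34731897] y [-24.87365823  23.9592281 ]
white x [-9.13460288 27.63785057] endz -54.771666695504564 lid end z -54.76586147530503
lid normal in tool [-0.085 -0.011  0.996]
orange [255. 197.] [[28.8, -25.4, -55.9], [34.3, -1.2, -54.5], [38.5, 24.2, -29.2]]
orange [255. 251.] [[5.1, -25.2, -56.0], [10.0, -0.7, -54.8], [14.1, 23.7, -53.5]]
white [256. 149.] [[43.4, -11.0, -36.3], [52.1, -0.2, -34.9], [59.5, 10.2, -12.7]]
white [255. 225.] [[14.9, -25.1, -55.9], [21.9, -0.7, -54.7], [27.8, 23.7, -53.0]]
white [254. 275.] [[-9.5, -25.7, -56.0], [-2.4, -1.2, -54.9], [4.2, 24.1, -53.7]]
```

View pics/wrist10.png

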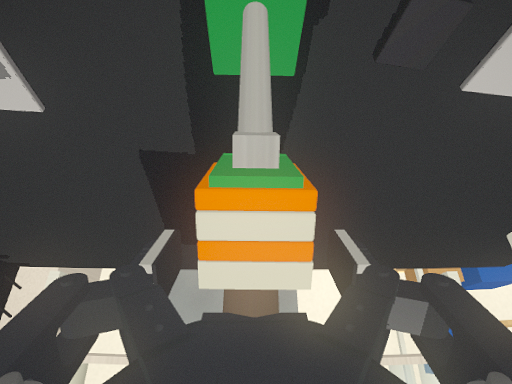

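View pics/s10.png

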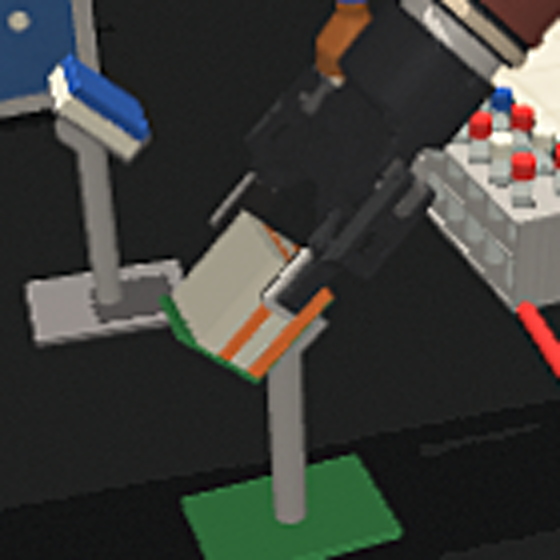

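Released: all four layers are flush and square, and the fingers are clear on both sides. I'll back off along tool -z.

drive_tool:
  motion:
    - [0,0,-5,0,0,0]
    - [0,0,-10,0,0,0]
    - [0,0,-15,0,0,0]
    - [0,0,-20,0,0,0]
    - [0,0,-20,0,0,0]
    - [0,0,-20,0,0,0]
    - [0,0,-20,0,0,0]
    - [0,0,0,0,0,0]
    - [0,0,0,0,0,0]
    - [0,0,0,0,0,0]

```text
t: 12.9
eef_pos: [0.6143, -0.01, 0.2465]
ee_rot: [-3.139, 0.786, -0.0]
wrist_force: [0.6, -0.4, -0.4]
grip_width: 0.0766
```

```bash
python3 log.py; python3 - <<'E'
from plant import grab_frame
from m import *
s=.7071
f=grab_frame("side");np.savez("pics/side11.npz",**f);cv2.imwrite("pics/s11.png",cv2.resize(f["color"][90:230,160:300],None,fx=4,fy=4,interpolation=cv2.INTER_CUBIC))
W=world(f);M=masks(f);wh=M["white"]|M["grey"]
face(f,W,wh&(W[...,2]>.13),(195,135,250,190),(-s,0,s),"placed side (expect .5453 -.010 .194)")
g=grab_frame("scene");np.savez("pics/scene11.npz",**g);cv2.imwrite("pics/c11.png",g["color"])
face(g,world(g),masks(g)["blue"],(365,195,410,240),(s,0,s),"blue scene")
for n,h in [("side",f)]:
    a=dict(np.load("pics/side0.npz"))
E
```

```text
{'t': 12.9, 'joints': [-0.1034, 0.8851, 0.7225, -0.0958, 2.3154, 1.4329], 'eef_pos': [0.6143, -0.01, 0.2465], 'ee_rot': [-3.1391, 0.7862, -0.0004], 'wrist_force': [0.6349, -0.3941, -0.3791], 'grip_width': 0.0766}
placed side (expect .5453 -.010 .194) n [-0.707  0.007  0.707] yaw 179.5 tilt 45.0 centre [ 0.5452 -0.0107  0.1938] size [63.5 55.9] ang 0.8 417 robust centre [ 0.5454 -0.0109  0.1939]
blue scene n [ 0.708 -0.07   0.703] yaw -5.7 tilt 44.6 centre [0.5534 0.2666 0.1761] size [52.5 63.8] ang 89.4 579 robust centre [0.5536 0.2664 0.1759]
```

View pics/s11.png

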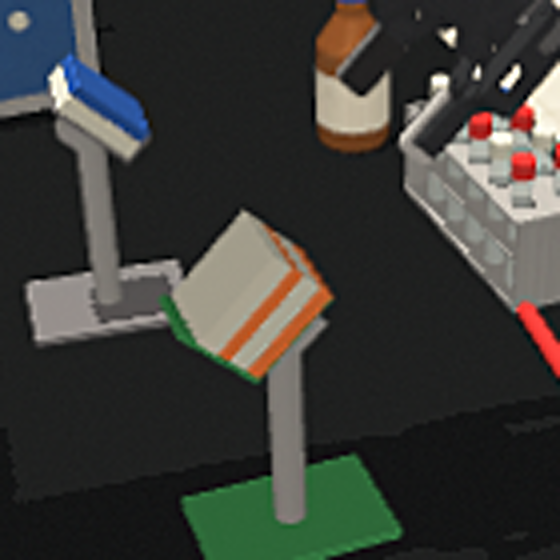

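View pics/c11.png

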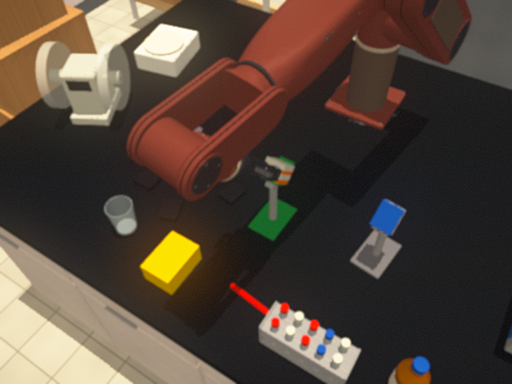

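The stack measures within 1 mm of the target, the blue dish hasn't moved, and the robot is clear of everything. Handing in.

```bash
python3 -c "
from plant import robot
print(robot.finish_job())"
```

```text
the job is handed in; nothing more can be done
None
```

The orange-lidded dish now lies lid-down on the stacked dish in the green carrier. It is released, the arm has backed off about 110 mm, and the job was handed in at about 13 s of the 42 s allowed. The hand-in reports no verdict.

**What I did:** I gripped base and lid together across the 52 mm width at 70 N, approaching along the dish's length. I lifted it, turned it 90° about the jaw axis and lowered it straight down until it touched, with about 5 N of contact. Then I eased the grip and opened.

**Last checks:**
- **Placing:** the side camera puts the placed underside at (0.545, -0.011, 0.194), tilted 45.0°, within 1 mm of the target.
- **Square and closed:** before I backed off, the wrist camera showed the two dishes' ends and sides level to under 1 mm. The lid had no visible gap and all four layers lay flat together.
- **Stacked and blue dishes:** the blue dish measures less than 1 mm from where it started. I did not re-measure the stacked dish's own position after release, but the placed dish sits where it should on it.

**What disagreed:** the wrist camera put the held dish 2 to 4 mm off the other cameras' estimate along the dish's normal. For the final descent I therefore used distances measured within a single picture. No check failed.

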